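# Reload the cassette reader and shut its guard door

## Task

Reload the cassette reader on the lab bench: take every spent cassette out of its pockets and put it in the discard tub, and stand each fresh cassette from the table in a pocket of its own, pushed fully down, and swing that pocket's locking lever shut over it. When all that is done, push the reader's guard door shut until it seats on its catch; leave the other things on the bench where they are.

Things in the scene. Friction and masses are not known exactly. Their poses are not given: they have to be found in the camera images.
- reader: the cassette reader, fixed: a grey deck 130 mm (x) by 230 mm (y), 24 mm high, with three rectangular pockets in a row along its y; a white housing 70 mm high with a violet screen stands on its far (+x) side, 65 to 150 mm from the origin. Origin: on the table under the middle of the deck. At yaw 0 its front (the door side) faces the robot (-x)
- door (a joint): white guard door, rad: 0 = shut along the reader's front, up to 1.2 as the free edge swings towards the robot. Upright hinge axis at x -72, y +112 mm in the reader's frame; panel 215 mm wide to its -y, faces 4 mm either side of the axis, 6 to 91 mm above the table. Stays where left; over the last 0.08 rad it must be pushed past a sprung ball catch (about 4 N), which then holds it at 0
- pocket0 (a point): centre of the floor of the left (+y) pocket, 10 mm above the table. The pocket is 44 x 34 mm (long side along the reader's x), 14 mm deep, with plain edges; a cassette standing on its floor has its origin here. Pockets are 72 mm apart
- lever0 (a joint): locking lever of the left (+y) pocket, rad; upright hinge 36 mm to the pocket's +y. 0 = shut, arm to the reader's -y, knob over the pocket's centre; grows anticlockwise from above, arm to the reader's +x at 1.57, stop 1.75; pocket clear above 1.4. Light friction (1 N), stays where left. Arm 12 mm wide, 50 to 58 mm above the table, 2 mm over a seated cassette, blocked by a raised one
- lever0_knob (a point): top of the upright black knob at the end of lever0: a round pin 12 mm across, rising from the arm at 58 mm to 80 mm above the table, 36 mm from the hinge axis; it moves with the lever
- pocket1 (a point): centre of the floor of the middle pocket, 10 mm above the table. The pocket is 44 x 34 mm (long side along the reader's x), 14 mm deep, with plain edges; a cassette standing on its floor has its origin here. Pockets are 72 mm apart
- lever1 (a joint): locking lever of the middle pocket, rad; upright hinge 36 mm to the pocket's +y. 0 = shut, arm to the reader's -y, knob over the pocket's centre; grows anticlockwise from above, arm to the reader's +x at 1.57, stop 1.75; pocket clear above 1.4. Light friction (1 N), stays where left. Arm 12 mm wide, 50 to 58 mm above the table, 2 mm over a seated cassette, blocked by a raised one
- lever1_knob (a point): top of the upright black knob at the end of lever1: a round pin 12 mm across, rising from the arm at 58 mm to 80 mm above the table, 36 mm from the hinge axis; it moves with the lever
- pocket2 (a point): centre of the floor of the right (-y) pocket, 10 mm above the table. The pocket is 44 x 34 mm (long side along the reader's x), 14 mm deep, with plain edges; a cassette standing on its floor has its origin here. Pockets are 72 mm apart
- lever2 (a joint): locking lever of the right (-y) pocket, rad; upright hinge 36 mm to the pocket's +y. 0 = shut, arm to the reader's -y, knob over the pocket's centre; grows anticlockwise from above, arm to the reader's +x at 1.57, stop 1.75; pocket clear above 1.4. Light friction (1 N), stays where left. Arm 12 mm wide, 50 to 58 mm above the table, 2 mm over a seated cassette, blocked by a raised one
- lever2_knob (a point): top of the upright black knob at the end of lever2: a round pin 12 mm across, rising from the arm at 58 mm to 80 mm above the table, 36 mm from the hinge axis; it moves with the lever
- fresh0: fresh cassette, standing on the table to the right at the start; may be absent: white plastic test cassette, a block 40 mm (its x) by 30 mm (its y), 38 mm high, 40 to 85 g, with a round well and a window on top; either way round fits. Origin: centre of its underside
- fresh1: fresh cassette, standing on the table to the right at the start; may be absent: white plastic test cassette, a block 40 mm (its x) by 30 mm (its y), 38 mm high, 40 to 85 g, with a round well and a window on top; either way round fits. Origin: centre of its underside
- fresh2: fresh cassette, standing on the table to the right at the start; may be absent: white plastic test cassette, a block 40 mm (its x) by 30 mm (its y), 38 mm high, 40 to 85 g, with a round well and a window on top; either way round fits. Origin: centre of its underside
- spent0: spent cassette, sitting fully down in pocket0 at the start; may be absent: white plastic test cassette, a block 40 mm (its x) by 30 mm (its y), 38 mm high, 40 to 85 g, with a round well and a window on top; either way round fits. Origin: centre of its underside
- spent1: spent cassette, sitting fully down in pocket1 at the start; may be absent: white plastic test cassette, a block 40 mm (its x) by 30 mm (its y), 38 mm high, 40 to 85 g, with a round well and a window on top; either way round fits. Origin: centre of its underside
- spent2: spent cassette, sitting fully down in pocket2 at the start; may be absent: white plastic test cassette, a block 40 mm (its x) by 30 mm (its y), 38 mm high, 40 to 85 g, with a round well and a window on top; either way round fits. Origin: centre of its underside
- tub: grey open discard tub, fixed, 160 x 160 mm, 60 mm high, walls and floor 5 mm. Origin: under its centre
- dropper: white dropper bottle, 28 mm across, 66 mm tall, standing; bystander; origin under its centre
- vial: small standing bottle with a blue cap, 26 mm across, 70 mm tall; bystander; origin under its centre
- cards: stack of test cards 85 x 54 x 12 mm, lying flat; bystander; origin under its centre
- pipette: grey hand-held pipette, about 190 mm long, 20 mm high, lying down; bystander; origin under the middle of its handle, +x to its tip
- mouse: round black computer mouse, 62 mm across, 32 mm high; bystander; origin under its centre
- magnifier: black magnifier, ring 72 mm across, 14 mm high at most, with an 80 mm handle along its +x; bystander; origin under the ring's centre

How it is judged:
On the way, in this order (a step that is already met when the one before it is completed fails the run):
1. every spent cassette lies in the tub and every fresh one is fully down in a pocket with that pocket's lever shut, the door still open (((horizontal distance between fresh0 and pocket0 below 0.005 m and z of fresh0 in the frame of pocket0 below 0.004 m and angle between fresh0's own z axis and vertical below 0.1 rad and value of joint lever0 below 0.15 rad) or (horizontal distance between fresh0 and pocket1 below 0.005 m and z of fresh0 in the frame of pocket1 below 0.004 m and angle between fresh0's own z axis and vertical below 0.1 rad and value of joint lever1 below 0.15 rad) or (horizontal distance between fresh0 and pocket2 below 0.005 m and z of fresh0 in the frame of pocket2 below 0.004 m and angle between fresh0's own z axis and vertical below 0.1 rad and value of joint lever2 below 0.15 rad)) and ((horizontal distance between fresh1 and pocket0 below 0.005 m and z of fresh1 in the frame of pocket0 below 0.004 m and angle between fresh1's own z axis and vertical below 0.1 rad and value of joint lever0 below 0.15 rad) or (horizontal distance between fresh1 and pocket1 below 0.005 m and z of fresh1 in the frame of pocket1 below 0.004 m and angle between fresh1's own z axis and vertical below 0.1 rad and value of joint lever1 below 0.15 rad) or (horizontal distance between fresh1 and pocket2 below 0.005 m and z of fresh1 in the frame of pocket2 below 0.004 m and angle between fresh1's own z axis and vertical below 0.1 rad and value of joint lever2 below 0.15 rad)) and ((horizontal distance between fresh2 and pocket0 below 0.005 m and z of fresh2 in the frame of pocket0 below 0.004 m and angle between fresh2's own z axis and vertical below 0.1 rad and value of joint lever0 below 0.15 rad) or (horizontal distance between fresh2 and pocket1 below 0.005 m and z of fresh2 in the frame of pocket1 below 0.004 m and angle between fresh2's own z axis and vertical below 0.1 rad and value of joint lever1 below 0.15 rad) or (horizontal distance between fresh2 and pocket2 below 0.005 m and z of fresh2 in the frame of pocket2 below 0.004 m and angle between fresh2's own z axis and vertical below 0.1 rad and value of joint lever2 below 0.15 rad)) and x of spent0 in the frame of tub between -0.073 and 0.073 m and y of spent0 in the frame of tub between -0.073 and 0.073 m and z of each of spent0, spent1, spent2 in the frame of tub below 0.05 m and x of spent1 in the frame of tub between -0.073 and 0.073 m and y of spent1 in the frame of tub between -0.073 and 0.073 m and x of spent2 in the frame of tub between -0.073 and 0.073 m and y of spent2 in the frame of tub between -0.073 and 0.073 m and value of joint door above 0.15 rad), for 0.2 s.
2. the guard door is shut on its catch (value of joint door below 0.035 rad), for 0.2 s.
At the end, for the whole second after the job is handed in: Each fresh cassette present stands in a pocket (5 mm sideways, 4 mm above the floor, upright), its lever within 0.15 rad of shut; each spent one lies in the tub; the door is within 0.035 rad of shut; cassettes at rest. Levers of empty pockets may be anywhere (((horizontal distance between fresh0 and pocket0 below 0.005 m and z of fresh0 in the frame of pocket0 below 0.004 m and angle between fresh0's own z axis and vertical below 0.1 rad and value of joint lever0 below 0.15 rad) or (horizontal distance between fresh0 and pocket1 below 0.005 m and z of fresh0 in the frame of pocket1 below 0.004 m and angle between fresh0's own z axis and vertical below 0.1 rad and value of joint lever1 below 0.15 rad) or (horizontal distance between fresh0 and pocket2 below 0.005 m and z of fresh0 in the frame of pocket2 below 0.004 m and angle between fresh0's own z axis and vertical below 0.1 rad and value of joint lever2 below 0.15 rad)) and ((horizontal distance between fresh1 and pocket0 below 0.005 m and z of fresh1 in the frame of pocket0 below 0.004 m and angle between fresh1's own z axis and vertical below 0.1 rad and value of joint lever0 below 0.15 rad) or (horizontal distance between fresh1 and pocket1 below 0.005 m and z of fresh1 in the frame of pocket1 below 0.004 m and angle between fresh1's own z axis and vertical below 0.1 rad and value of joint lever1 below 0.15 rad) or (horizontal distance between fresh1 and pocket2 below 0.005 m and z of fresh1 in the frame of pocket2 below 0.004 m and angle between fresh1's own z axis and vertical below 0.1 rad and value of joint lever2 below 0.15 rad)) and ((horizontal distance between fresh2 and pocket0 below 0.005 m and z of fresh2 in the frame of pocket0 below 0.004 m and angle between fresh2's own z axis and vertical below 0.1 rad and value of joint lever0 below 0.15 rad) or (horizontal distance between fresh2 and pocket1 below 0.005 m and z of fresh2 in the frame of pocket1 below 0.004 m and angle between fresh2's own z axis and vertical below 0.1 rad and value of joint lever1 below 0.15 rad) or (horizontal distance between fresh2 and pocket2 below 0.005 m and z of fresh2 in the frame of pocket2 below 0.004 m and angle between fresh2's own z axis and vertical below 0.1 rad and value of joint lever2 below 0.15 rad)) and x of spent0 in the frame of tub between -0.073 and 0.073 m and y of spent0 in the frame of tub between -0.073 and 0.073 m and z of each of spent0, spent1, spent2 in the frame of tub below 0.05 m and x of spent1 in the frame of tub between -0.073 and 0.073 m and y of spent1 in the frame of tub between -0.073 and 0.073 m and x of spent2 in the frame of tub between -0.073 and 0.073 m and y of spent2 in the frame of tub between -0.073 and 0.073 m and value of joint door below 0.035 rad and linear speed of each of fresh0, fresh1, fresh2, spent0, spent1, spent2 below 0.02 m/s); the robot touches nothing.
It fails at once if another thing on the bench (dropper, vial, cards, pipette, mouse, magnifier) is pushed more than 50 mm from its place (distance of any of dropper, vial, cards, pipette, mouse, magnifier from where it was at the start of the episode above 0.05 m).
Of fresh0, fresh1, fresh2 only 2 to 3 are there at a start; the rules pass over those that are not, and their reading is None.
Of spent0, spent1, spent2 only 1 to 2 are there at a start; the rules pass over those that are not, and their reading is None.
At some moment in a run one of fresh0, fresh1, fresh2 may be knocked a few centimetres aside while the robot is not near it.
It also fails if it takes over 210 s, if anything falls off the work surface, if the arm or the gripper's body presses on something with over 40 N, if the wrist force passes 120 N, or if a joint passes its speed limit or range.

## Robot

A 6-joint arm with a two-finger parallel gripper is mounted at the origin on the work surface. World frame = base frame: x ahead of the robot, y to its left, z up, the work surface at z = 0. Lengths are in m, angles in rad, forces in N, time in s.
With the tool pointing down it reaches from about 0.35 to 0.775 m from the base axis. Payload 7.3 kg.
Tool frame: the origin (TCP) lies between the finger pads; the fingertips stand 14 mm ahead of it and the grasp point (between the pads) lies 5 mm behind it; z points along the fingers, y is the line along which they close (so a half turn about z gives the same grasp; the last joint's range is limited). The gripper opens to 92 mm and grips with 3 to 60 N. Pads are 19 mm wide; open, the fingers measure 130 mm over their backs; the gripper's body (75 mm by 190 mm) begins 47 mm behind the grasp point.
Start: joints at [1.121, 0.342, 1.524, -0, 1.275, -0.146], TCP at [0.157, 0.501, 0.241] pointing down, gripper open.
Joint ranges: [-2.53, 2.53], [-0.77, 2.02], [0.04, 2.7], [-1, 4.14], [0.28, 2.66], [-3.11, 3.11]. Speed limits (rad/s): [2.57, 2.57, 3.14, 3.14, 3.14, 3.14].

## Interface

Orientations are given as [roll, pitch, yaw] about the fixed x, y, z axes, in that order (R = Rz(yaw) Ry(pitch) Rx(roll)).
In Python, from cell import robot, eyes gives the robot as it stands. The module is installed in compiled form; this text tells all that it offers.
- The arm moves only by the shell command python3 -m handwheel 'ROWS' [FORCE]. ROWS is JSON, one flat list of numbers, 5 for each row, row after row: the shift along the world's x, y, z in mm, then the turn about the world's z in rad, then the opening, from 0 (shut) to 1 (fully open). In form: [x, y, z, spin, jaw, x, y, z, spin, jaw, ...]. A call has 1 to 8 rows; each row shifts and turns the commanded pose from where the row before left it; what a row does not reach is not made up. A row lasts 1/10 s, in which the tool goes at most 50 mm and 8.59 degrees, less where a joint would pass 70% of its speed; a pose out of reach is approached as far as the arm can. A call with a gripper value outside its range is refused whole. The fingers move at their own pace and stop on an object; FORCE is the grip in N (left out, the last holds). Time passes only in rows, so rows that do not move let the fingers close. It gives the time, the measured TCP pose, the force, the opening and the grip force at its end, in the units of the state.
- robot.observe(): the state, without advancing time (a new reading comes with each control period).
- eyes.read_camera(name): name is "side" or "top"; returns (picture, depth): 480x640x3 uint8, blue, green, red; 480x640 float32, m along the optical axis (not along the pixel's ray), 0 where there is no reading.
- eyes.calibration(name): a dict with "fx", "fy", "cx", "cy" (pixels), "world_to_cam" (4x4, takes a point from world to camera coordinates). Camera axes: x right, y down, z forward; pixel columns grow to the right and rows downward; lengths in m; the calibration is good to about 2 mm. A picture is of the moment at which its call begins. calibration takes no time and is no camera call.
- robot.hand_in(): hands the job in; it is judged then, once.
The state is a dict: "time": time; "qpos": joint angles; "qvel": joint speeds; "joint_efforts": joint torques, N m; "tool_pos": TCP position; "tool_rot": TCP orientation; "contact_force": force on the tool from outside, world axes, zero at the start; "torque": the same for the moment, N m; "opening": finger opening in m; "grip_force": force on a finger pad.
Only numpy, scipy, OpenCV 4.12 (cv2) and the standard library are available. Lean on these libraries where they do the work, as an engineer would, in place of code of your own. Each camera call takes 0.05 s, during which the arm holds its last target. There are 200 camera calls.

## Working session

There is one attempt and no reset: what is moved stays moved. The work goes in short steps, Python scripts to look and compute and a shell command to move; the robot and the scene stay as the last step left them, time stands still between calls to the robot, and variables do not carry over. Pictures are saved under pics/ and viewed, at most 14 in all, crops included, and the job is handed in when it is done.

```bash
mkdir -p pics
cat > h.py <<'E'
import numpy as np, cv2
from cell import robot, eyes
def cam(n):
    p,d=eyes.read_camera(n); return p,d,eyes.calibration(n)
def pts(d,c):
    v,u=np.mgrid[0:480,0:640]
    P=np.stack([(u-c['cx'])/c['fx']*d,(v-c['cy'])/c['fy']*d,d],-1)
    T=np.linalg.inv(np.array(c['world_to_cam']))
    return P@T[:3,:3].T+T[:3,3]
def ray(c,u,v,z):
    T=np.linalg.inv(np.array(c['world_to_cam']))
    r=T[:3,:3]@np.array([(u-c['cx'])/c['fx'],(v-c['cy'])/c['fy'],1]); o=T[:3,3]
    return o+r*(z-o[2])/r[2]
E
python3 - <<'E'
from h import *
for n in('top','side'):
    p,d,c=cam(n); cv2.imwrite(f'pics/{n}0.png',p); np.savez(f'{n}0.npz',p=p,d=d)
    print(n,c)
print(robot.observe())
E
```

```text
top {'fx': 553.4675484571139, 'fy': 553.4675484571139, 'cx': 316.254628667023, 'cy': 235.24733195443514, 'world_to_cam': array([[-0.02148565, -0.99970918,  0.01095075,  0.03222415],
       [-0.99880283,  0.02098213, -0.04418883,  0.52339329],
       [ 0.04394621, -0.01188706, -0.99896318,  1.61231763],
       [ 0.        ,  0.        ,  0.        ,  1.        ]])}
side {'fx': 595.9998222522918, 'fy': 595.9998222522918, 'cx': 323.76120659375925, 'cy': 247.69952172773694, 'world_to_cam': array([[ 0.97604525, -0.2161606 , -0.02470356, -0.51413942],
       [-0.14188631, -0.5463326 , -0.82546288,  0.13796682],
       [ 0.16493619,  0.80919422, -0.56391557,  1.36222636],
       [ 0.        ,  0.        ,  0.        ,  1.        ]])}
{'time': 0.1, 'qpos': array([ 1.12098699e+00,  3.42638842e-01,  1.52491394e+00,  1.35367004e-06,
        1.27542222e+00, -1.46025940e-01]), 'qvel': array([ 0.00136407, -0.00267413, -0.0025978 , -0.00033841, -0.00081639,
        0.00012028]), 'joint_efforts': array([ 1.62940312e-03, -4.32004845e+01, -2.44699091e+01,  7.19941081e-02,
        5.24159241e-02, -4.34139952e-05]), 'tool_pos': array([0.15688311, 0.50064726, 0.24012447]), 'tool_rot': array([-3.14022521e+00, -2.02422152e-04,  2.83780872e+00]), 'contact_force': array([ 0.20337074, -0.25705945, -0.30220996]), 'torque': array([-0.01623723,  0.04760451, -0.01476121]), 'grip_force': 0.0, 'opening': 0.09167754677185216}
```

View pics/top0.png

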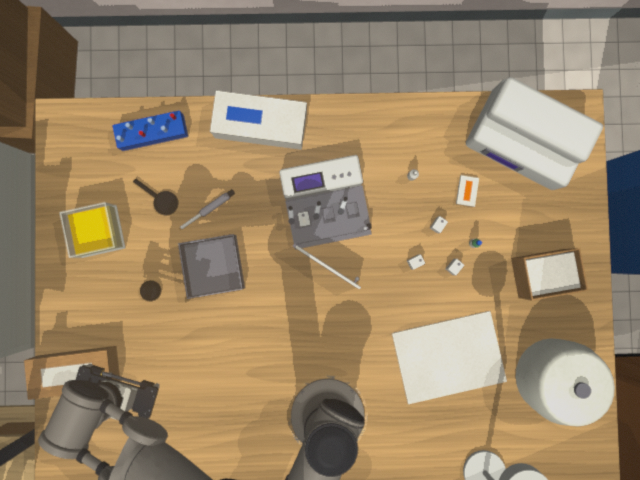

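View pics/side0.png

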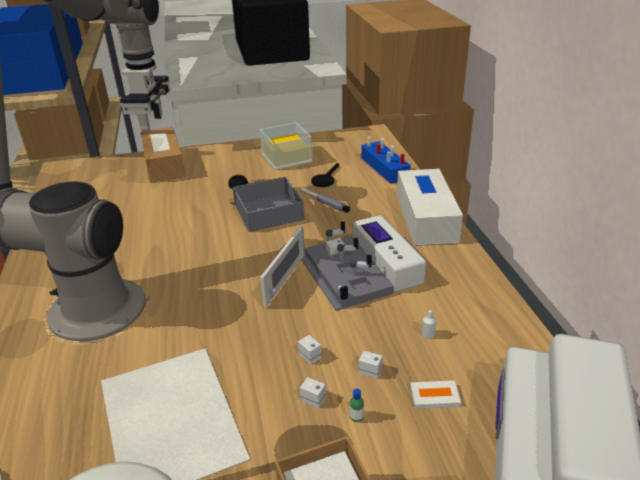

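The top view shows the reader at about (325,200) and the tub at (212,266). Three fresh cassettes are at (439,225), (416,262) and (455,267), and the door is open, running from (297,247) to (359,287). I'll zoom in on the reader.

Run:
```python
from h import *
a=np.load('top0.npz')['p'][150:300,270:380]; b=np.load('side0.npz')['p'][205:315,290:435]
a=cv2.resize(a,None,fx=4,fy=4,interpolation=2); b=cv2.resize(b,None,fx=2.4,fy=2.4,interpolation=2)
o=np.zeros((600,800,3),np.uint8); o[:600,:440]=a; o[:b.shape[0],450:450+b.shape[1]]=b[:, :350]
cv2.imwrite('pics/z0.png',o)
```

```text
(no output)
```

View pics/z0.png

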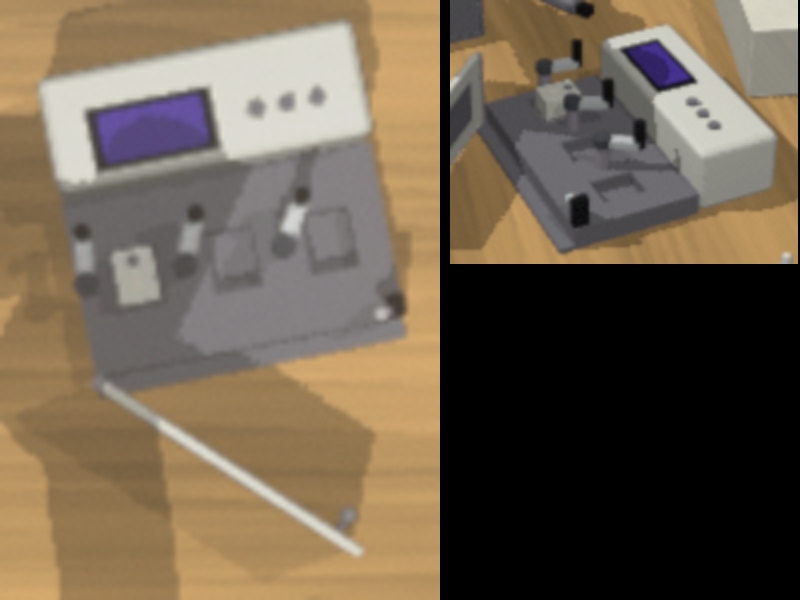

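Spent cassette: only in pocket0, at about (304,218). Pockets 1 and 2 are empty. All three levers are open, but levers 1 and 2 may not be open far enough. Next I'll measure positions from depth and edges.

```bash
cat >> h.py <<'E'
def fit(X,lo,hi,box,minn=30,mask=None):
    m=(X[...,2]>lo)&(X[...,2]<hi)&(X[...,0]>box[0])&(X[...,0]<box[1])&(X[...,1]>box[2])&(X[...,1]<box[3])
    if mask is not None: m&=mask
    n,l,s,_=cv2.connectedComponentsWithStats(m.astype(np.uint8),connectivity=4)
    out=[]
    for i in range(1,n):
        if s[i,4]<minn: continue
        q=X[l==i]; r=cv2.minAreaRect((q[:,:2]*1000).astype(np.float32))
        out.append((s[i,4],np.round(r[0],1),np.round(r[1],1),round(r[2],1),round(float(np.median(q[:,2]))*1000,1),np.round(q[:,:2].mean(0)*1000,1)))
    return out
E
python3 - <<'E'
from h import *
for n in('top','side'):
    f=np.load(n+'0.npz'); c=eyes.calibration(n); X=pts(f['d'].astype(float),c)
    print(n,'cam',np.linalg.inv(c['world_to_cam'])[:3,3])
    R=(.3,.8,-.2,.2)
    print('table z',np.median(X[(abs(X[...,0]-.4)<.05)&(abs(X[...,1]+.1)<.05)][:,2]))
    print('housing',*fit(X,.066,.075,R,100),sep='\n ')
    print('deck',*fit(X,.019,.029,R,100),sep='\n ')
    print('38-53',*fit(X,.044,.053,R,20),sep='\n ')
    print('arms/knobs',*fit(X,.054,.084,R,5),sep='\n ')
    print('fresh',*fit(X,.033,.043,(.3,.7,-.5,-.12),20),sep='\n ')
    print('door',*fit(X,.085,.097,R,10),sep='\n ')
    print('tub',*fit(X,.055,.064,(.3,.7,.15,.45),20),sep='\n ')
E
```

```text
top cam [0.45260381 0.04039859 1.6334212 ]
table z 0.0007859332647284223
housing
 (np.int32(1762), array([689.2,   5. ]), array([ 84.4, 227.8]), 9.6, 70.5, array([688.9,   3.5]))
deck
 (np.int32(2179), array([583.9, -14.4]), array([131.3, 230. ]), 10.0, 24.2, array([583.4, -15.3]))
38-53
 (np.int32(104), array([570.7,  56.1]), array([38.9, 27.8]), 8.1, 48.3, array([570.9,  56.1]))
arms/knobs
 (np.int32(8), array([796.3,  93.1]), array([ 4.6, 13.8]), 31.2, 83.3, array([795.9,  93.1]))
 (np.int32(122), array([793.1, 123.1]), array([129.1,   9.5]), 81.6, 74.0, array([790.1, 120.3]))
 (np.int32(5), array([794.9,  58.4]), array([4. , 6.4]), 44.3, 77.7, array([795. ,  58.8]))
 (np.int32(2394), array([689.4,   4.5]), array([ 86.7, 230.3]), 10.0, 70.3, array([688. ,   4.7]))
 (np.int32(73), array([605.1, -54.2]), array([16.1, 49.2]), 72.7, 61.8, array([604.2, -55.1]))
 (np.int32(78), array([592.8,  16.2]), array([17.1, 50.9]), 71.4, 60.5, array([591.2,  18.1]))
 (np.int32(79), array([580.4,  90.9]), array([14.5, 50.1]), 88.9, 59.8, array([579.4,  92.8]))
 (np.int32(12), array([ 543.9, -128.2
[... 3660 characters left out ...]
ray([ 487.4, -449. ]))
door
 (np.int32(14), array([795.7, 156.4]), array([29. ,  7.1]), 77.2, 86.8, array([795.4, 157.2]))
 (np.int32(22), array([787.1, 104.7]), array([31.8, 14.6]), 58.0, 86.5, array([789.3, 104.6]))
 (np.int32(36), array([787.1,  70.2]), array([19.6, 36.8]), 9.7, 86.9, array([787.7,  69.2]))
 (np.int32(271), array([429.7,  -6.7]), array([224.4,  11.4]), 55.7, 90.9, array([426. , -13.8]))
tub
 (np.int32(81), array([489.2, 392.5]), array([45.6, 92. ]), 50.6, 58.9, array([482.5, 395.1]))
 (np.int32(87), array([394.8, 377. ]), array([96.7, 48.8]), 11.6, 59.4, array([384. , 387.6]))
 (np.int32(221), array([440.5, 293.2]), array([159.8, 109.8]), 8.9, 59.3, array([441.1, 262.6]))
```

```bash
python3 -m handwheel '[27.5,-27,0,-0.137,0,27.5,-27,0,-0.137,0,27.5,-27,0,-0.137,0,27.5,-27,0,-0.137,0,27.5,-27,0,-0.137,0,27.5,-27,0,-0.137,0,27.5,-27,0,-0.137,0,27.5,-27,0,-0.137,0]'
python3 -m handwheel '[27.5,-27,0,0,0,27.5,-27,0,0,0,27.5,-27,0,0,0,27.5,-27,0,0,0,27.5,-27,0,0,0,27.5,-27,0,0,0,27.5,-27,0,0,0,27.5,-27,0,0,0]'
python3 -m handwheel '[0,0,0,0,0,0,0,0,0,0]'
```

```text
time: 0.9
tool_pos: [0.3778, 0.2836, 0.2405]
tool_rot: [-3.141, 0.0, 1.736]
contact_force: [1.0, 0.6, -0.4]
opening: 0.0323
grip_force: 0.0
time: 1.7
tool_pos: [0.5978, 0.0677, 0.2403]
tool_rot: [-3.141, -0.0, 1.742]
contact_force: [-0.2, -0.1, -0.5]
opening: 0.0005
grip_force: 0.0
time: 1.9
tool_pos: [0.5969, 0.0684, 0.2397]
tool_rot: [-3.14, -0.001, 1.74]
contact_force: [-0.5, -0.6, -0.1]
opening: 0.0004
grip_force: 0.0
```

```bash
python3 -m handwheel '[0,0,-45,0,0,0,0,-45,0,0,0,0,-45,0,0,0,0,-27,0,0,0,0,0,0,0,-1,7,0,0,0,-1,7,0,0,0,0,0,0,0,0]'
python3 -m handwheel '[0,0,45,0,0,5,-33,0,0,0,6,-33,0,0,0,6,-32,0,0,0,0,0,0,0,0,0,0,-45,0,0,0,0,0,0,0]'
python3 -m handwheel '[-1,7,0,0,0,-1,7,0,0,0,-1,7,0,0,0,-2,8,0,0,0,0,0,0,0,0]'
python3 -m handwheel '[0,0,45,0,0,6,-34,0,0,0,6,-34,0,0,0,6,-34,0,0,0,0,0,0,0,0,0,0,-45,0,0,0,0,0,0,0]'
python3 -m handwheel '[-1,7,0,0,0,-1,7,0,0,0,-1,8,0,0,0,-2,8,0,0,0,0,0,0,0,0]'
python3 -m handwheel '[0,0,45,0,0,0,0,45,0,0,0,-45,0,0,0,0,-45,0,0,0,0,-45,0,0,0,0,-45,0,0,0]'
python3 - <<'E'
from h import *
p,d,c=cam('top');X=pts(d.astype(float),c)
print(*fit(X,.054,.084,(.5,.635,-.2,.2),5),sep='\n ')
o=cv2.resize(p[150:300,270:380],None,fx=4,fy=4,interpolation=2);cv2.imwrite('pics/z1.png',o)
E
```

```text
time: 2.7
tool_pos: [0.5959, 0.0844, 0.0809]
tool_rot: [3.138, 0.0, 1.743]
contact_force: [-0.3, -0.7, -0.6]
opening: 0.0005
grip_force: 0.0
time: 3.4
tool_pos: [0.6089, -0.0142, 0.0751]
tool_rot: [-3.134, -0.003, 1.742]
contact_force: [-0.5, -0.2, -0.0]
opening: 0.0003
grip_force: 0.0
time: 3.9
tool_pos: [0.6069, 0.0156, 0.0796]
tool_rot: [3.141, -0.0, 1.743]
contact_force: [-0.4, 0.8, 0.4]
opening: 0.0002
grip_force: 0.0
time: 4.6
tool_pos: [0.6212, -0.0867, 0.0738]
tool_rot: [-3.132, -0.005, 1.742]
contact_force: [-1.7, -0.1, -0.6]
opening: 0.0005
grip_force: 0.0
time: 5.1
tool_pos: [0.6199, -0.0563, 0.0797]
tool_rot: [3.141, -0.0, 1.743]
contact_force: [0.3, 0.4, -0.7]
opening: 0.0004
grip_force: 0.0
time: 5.7
tool_pos: [0.6197, -0.2392, 0.1692]
tool_rot: [3.142, -0.0, 1.742]
contact_force: [1.2, 0.7, 0.1]
opening: 0.0004
grip_force: 0.0
(np.int32(27), array([632.3,  92.5]), array([ 5.1, 36.7]), 0.4, 65.2, array([633. ,  94.7]))
 (np.int32(75), array([604.3, -45.6]), array([48. , 15.9]), 13.6, 60.7, array([604. , -44.6]))
 (np.int32(79), array([592.6,  25.2]), array([50., 18.]), 14.1, 59.9, array([591.5,  26.5]))
 (np.int32(70), array([579.5,  94.7]), array([48.6, 15.7]), 11.6, 61.3, array([578.3,  96. ]))
 (np.int32(8), array([ 544.9, -128.9]), array([12.7,  4.2]), 29.0, 57.9, array([ 544.1, -129.1]))
```

View pics/z1.png

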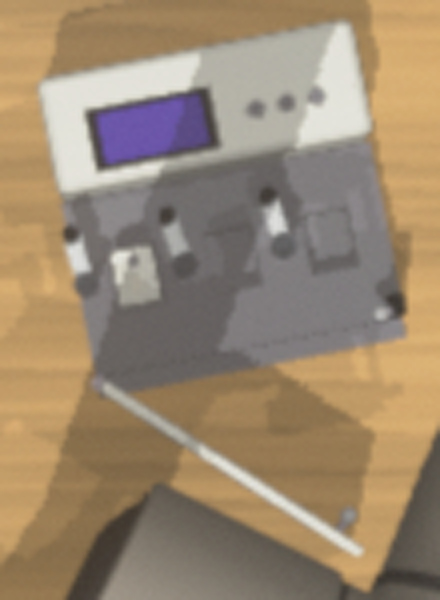

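All three levers now sit near 1.6 rad, clear of the pockets. Next I grip the spent cassette in pocket0 across the reader's x.

```bash
python3 -m handwheel '[-8,42,0,0,0.65,-8,42,0,0,0.65,-7,42,0,0,0.65,-7,42,0,0,0.65,-7,42,0,0,0.65,-7,42,0,0,0.65,-6,43,0,0,0.65,0,0,0,0,0.65]' 25
python3 -m handwheel '[0,0,-40,0,0.65,0,0,-40,0,0.65,0,0,-30,0,0.65,0,0,-10,0,0.65,0,0,-7,0,0.65,0,0,0,0,0.65]'
python3 -m handwheel '[0,0,0,0,0.2,0,0,0,0,0.2,0,0,0,0,0.2,0,0,0,0,0.2,0,0,0,0,0.2]'
```

```text
time: 6.55
tool_pos: [0.5685, 0.0622, 0.1691]
tool_rot: [-3.141, -0.002, 1.747]
contact_force: [-0.1, 0.5, -0.4]
opening: 0.0582
grip_force: 0.0
time: 7.15
tool_pos: [0.5704, 0.0567, 0.0421]
tool_rot: [3.141, 0.0, 1.742]
contact_force: [-0.1, -0.3, 0.7]
opening: 0.0599
grip_force: 0.0
time: 7.65
tool_pos: [0.5707, 0.057, 0.0428]
tool_rot: [3.14, 0.0, 1.742]
contact_force: [-0.3, -0.4, 5.6]
opening: 0.0395
grip_force: 25.0
```

```bash
python3 -m handwheel '[0,0,15,0,0.2,0,0,25,0,0.2,0,0,45,0,0.2,0,0,20,0,0.2,-26,43,0,0,0.2,-26,43,0,0,0.2,-26,44,0,0,0.2,-26,44,0,0,0.2]'
python3 -m handwheel '[-26,44,0,0,0.2,0,44,0,0,0.2,0,0,0,0,0.2,0,0,-40,0,0.2,0,0,-40,0,0.2,0,0,-13,0,0.2,0,0,0,0,0.65,0,0,0,0,0.65]'
python3 -m handwheel '[0,0,0,0,0.65,0,0,45,0,0.65,0,0,45,0,0.65,0,0,20,0,0.65,0,-45,0,0,0.65,0,-45,0,0,0.65,0,-45,0,0,0.65,0,-45,0,0,0.65]'
python3 -m handwheel '[0,-45,0,0,0.65,0,-45,0,0,0.65,0,-45,0,0,0.65,0,0,0,0,0.65]'
python3 - <<'E'
from h import *
for n in('top','side'):
    p,d,c=cam(n);X=pts(d.astype(float),c);cv2.imwrite(f'pics/{n}2.png',p); np.savez(n+'2.npz',p=p,d=d)
    print(n,*fit(X,.033,.043,(.3,.65,-.5,-.2),60),sep='\n ')
    print('tub',*fit(X,.0,.05,(.36,.52,.24,.40),60),sep='\n ')
E
```

```text
time: 8.45
tool_pos: [0.4661, 0.2299, 0.1468]
tool_rot: [3.141, -0.0, 1.741]
contact_force: [0.3, 1.1, 0.1]
opening: 0.0399
grip_force: 25.0
time: 9.25
tool_pos: [0.443, 0.3158, 0.055]
tool_rot: [3.14, -0.0, 1.741]
contact_force: [1.1, -0.5, 0.4]
opening: 0.0515
grip_force: 0.0
time: 10.05
tool_pos: [0.4424, 0.1342, 0.1656]
tool_rot: [3.138, 0.0, 1.742]
contact_force: [1.1, 0.3, 0.4]
opening: 0.0595
grip_force: 0.0
time: 10.45
tool_pos: [0.4429, -0.0039, 0.1655]
tool_rot: [3.138, 0.003, 1.736]
contact_force: [-0.5, 1.3, 0.5]
opening: 0.0598
grip_force: 0.0
top
 (np.int32(126), array([ 547.1, -336.2]), array([30. , 39.7]), 55.3, 37.7, array([ 547.3, -337.1]))
 (np.int32(121), array([ 439.7, -266.8]), array([30. , 40.9]), 24.7, 38.2, array([ 439.5, -266. ]))
 (np.int32(124), array([ 423.1, -379.7]), array([31. , 40.9]), 47.0, 38.3, array([ 422.7, -379.8]))
tub
 (np.int32(2395), array([440.4, 326.4]), array([150.7, 150.5]), 8.2, 6.4, array([438.7, 329.3]))
 (np.int32(110), array([465.4, 244.2]), array([105.9,   8.7]), 8.9, 15.4, array([468.8, 247.3]))
side
 (np.int32(240), array([ 437.3, -267.4]), array([32.5, 43.8]), 28.0, 38.6, array([ 437.3, -269.8]))
 (np.int32(265), array([ 545.2, -337.2]), array([33.5, 40.2]), 52.8, 38.4, array([ 544.4, -339.5]))
 (np.int32(299), array([ 421.3, -382.1]), array([31.8, 40.4]), 46.3, 38.7, array([ 421. , -383.1]))
 (np.int32(72), array([ 486.3, -447.6]), array([14.7, 25.8]), 66.0, 38.7, array([ 486.5, -449.6]))
tub
 (np.int32(93), array([476.4, 355.7]), array([66. , 83.3]), 7.2, 8.2, array([487.3, 368.7]))
 (np.int32(364), array([471., 248.]), array([68.1, 18.4]), 11.8, 25.4, array([469.9, 249.7]))
 (np.int32(62), array([363.5, 272.4]), array([ 3.1, 64.8]), 8.0, 26.2, array([364.4, 268.1]))
```

View pics/side2.png

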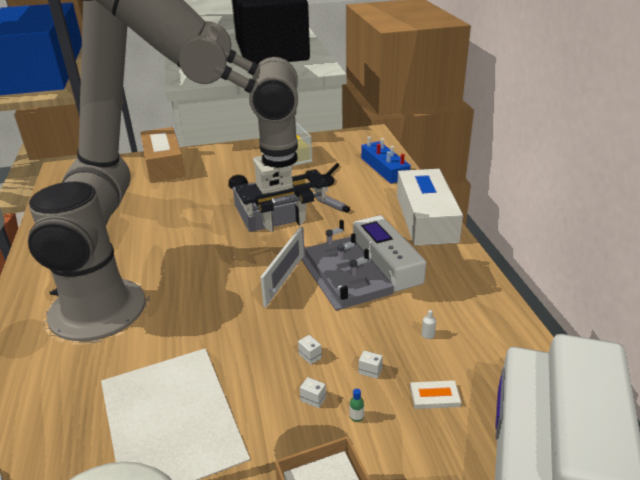

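The spent cassette has left pocket0 and was released over the tub, and all three fresh ones are still in place. Next I grip fresh A at (438.6,-267.2).

```bash
python3 -m handwheel '[0,-33,0,-0.143,0.65,0,-33,0,-0.143,0.65,0,-33,0,-0.143,0.65,0,-33,0,-0.143,0.65,-1,-33,0,-0.143,0.65,-1,-33,0,-0.143,0.65,-1,-33,0,-0.143,0.65,-1,-32,0,-0.143,0.65]'
python3 -m handwheel '[0,0,0,-0.144,0.65,0,0,-40,0,0.65,0,0,-40,0,0.65,0,0,0,0,0.65]'
```

```text
time: 11.35
tool_pos: [0.439, -0.2622, 0.1646]
tool_rot: [3.14, -0.001, 0.594]
contact_force: [-0.6, 0.5, -0.5]
opening: 0.0598
grip_force: 0.0
time: 11.75
tool_pos: [0.4364, -0.259, 0.0803]
tool_rot: [-3.134, 0.003, 0.456]
contact_force: [-0.6, 0.1, 0.5]
opening: 0.0598
grip_force: 0.0
```

```bash
python3 -m handwheel '[2,-5,0,0,0.65,0,0,0,0,0.65,0,0,0,0,0.65]'
```

```text
time: 12.05
tool_pos: [0.4413, -0.268, 0.0858]
tool_rot: [3.138, -0.002, 0.454]
contact_force: [-0.9, 0.1, 1.4]
opening: 0.06
grip_force: 0.0
```

```bash
python3 -m handwheel '[-2.5,1,-20,0,0.65,0,0,-20,0,0.65,0,0,-10,0,0.65,0,0,-2,0,0.65,0,0,0,0,0.65,0,0,0,0,0.65]'
python3 -m handwheel '[0,0,0,0,0.2,0,0,0,0,0.2,0,0,0,0,0.2,0,0,0,0,0.2,0,0,0,0,0.2]'
```

```text
time: 12.65
tool_pos: [0.438, -0.2667, 0.0327]
tool_rot: [3.14, -0.001, 0.454]
contact_force: [-0.3, 0.7, -0.0]
opening: 0.0598
grip_force: 0.0
time: 13.15
tool_pos: [0.4377, -0.2665, 0.0321]
tool_rot: [3.141, -0.0, 0.454]
contact_force: [0.3, -0.1, 4.7]
opening: 0.0399
grip_force: 25.0
```

```bash
python3 -m handwheel '[0,0,30,0,0.2,0,0,40,0,0.2,0,0,40,0,0.2,14,36,0,0.143,0.2,14,36,0,0.143,0.2,15,36,0,0.143,0.2,15,36,0,0.143,0.2,15,36,0,0.143,0.2]'
python3 -m handwheel '[15,36,0,0.143,0.2,15,36,0,0.143,0.2,15,36,0,0.143,0.2,14,35,0,0.147,0.2,0,0,-30,0,0.2,0,0,-15,0,0.2,0,0,0,0,0.2,0,0,0,0,0.2]'
python3 - <<'E'
from h import *
p,d,c=cam('side');X=pts(d.astype(float),c); np.savez('side3.npz',p=p,d=d)
s=robot.observe();print(s['tool_pos'],s['tool_rot'])
cv2.imwrite('pics/s3.png',cv2.resize(p[180:310,270:430],None,fx=4.6,fy=4.6,interpolation=2))
E
```

```text
time: 13.95
tool_pos: [0.5106, -0.0847, 0.1416]
tool_rot: [-3.141, 0.0, 1.175]
contact_force: [0.3, -0.3, -0.6]
opening: 0.0399
grip_force: 25.0
time: 14.75
tool_pos: [0.5695, 0.0566, 0.0968]
tool_rot: [-3.141, -0.0, 1.745]
contact_force: [0.1, -0.1, -0.9]
opening: 0.0395
grip_force: 25.0
[0.56992822 0.05646802 0.09745912] [3.14054884e+00 2.04329386e-04 1.74439470e+00]
```

View pics/s3.png

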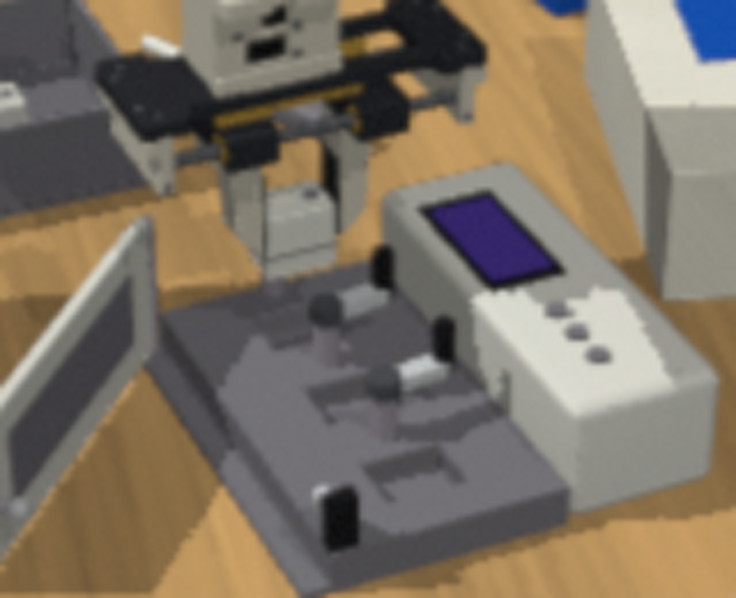

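The held cassette hangs over pocket0 (crop (300,225)), and the spent one shows in the tub at the left edge. I'll measure the cassette against the reader, using this camera only.

Run:
```python
from h import *
c=eyes.calibration('side'); f=np.load('side3.npz');X=pts(f['d'].astype(float),c)
w=f['p'].min(-1)>110
a=np.deg2rad(10)
def loc(X,O): 
    e=X[...,:2]*1000-O; return e[...,0]*np.cos(a)+e[...,1]*np.sin(a), -e[...,0]*np.sin(a)+e[...,1]*np.cos(a)
# reader in side cam, no arm: housing top edges
X0=pts(np.load('side0.npz')['d'].astype(float),c)
for O in [(579,-14.2)]:
    lx,ly=loc(X0,O); z=X0[...,2]*1000
    h=(abs(z-70)<4)&(lx>50)&(lx<165)&(abs(ly)<130)
    print('housing lx',[np.percentile(lx[h],q) for q in(1,99)],'ly',[np.percentile(ly[h],q) for q in(1,99)])
    fr=(lx>20)&(lx<120)&(z>28)&(z<62)&(ly<-100)&(ly>-125); print('housing -y side ly',np.median(ly[fr&(lx>75)]))
    ff=(z>30)&(z<60)&(lx>55)&(lx<75)&(abs(ly)<100); print('housing front lx',np.median(lx[ff]))
    dk=(z>6)&(z<20)&(ly<-105)&(ly>-125)&(abs(lx)<55); print('deck -y side',np.median(ly[dk]))
    lx,ly=loc(X,O); z=X[...,2]*1000
    m=(abs(lx)<40)&(ly>30)&(ly<110)&(z>60)&(z<110)
    k=m&w&(z<98)&(z>70)
    print(k.sum(),'face ly',np.percentile(ly[k],[5,25,50,75]))
    fc=k&(abs(lx)<16);b=np.median(ly[fc&(z<92)]);print('face',b)
    t=m&(abs(z-102.5)<2.5)&(abs(lx)<30);print('top',t.sum(),np.percentile(lx[t],[2,98]),np.percentile(ly[t],[2,98]),np.median(z[t]))
    for zz in range(64,106,4):
        s=m&(z>zz)&(z<=zz+4)&(abs(ly-b)<4); print(zz,s.sum(),np.round([lx[s].min(),lx[s].max()],1) if s.any() else '')
```

```text
housing lx [np.float64(67.49809097840665), np.float64(148.5561793446457)] ly [np.float64(-113.87267103613809), np.float64(109.13070122781542)]
housing -y side ly -114.17497438527954
housing front lx 67.02663584471071
deck -y side -114.42820995396154
161 face ly [56.94113369 59.70263986 61.19325795 62.43836332]
face 61.211525229823934
top 106 [-24.75946133  22.37577907] [57.4112255  88.36053832] 103.02998175750756
64 8 [-17.7  12.6]
68 22 [-21.4  17.5]
72 19 [-22.9  16.7]
76 19 [-21.1  17.5]
80 21 [-23.   23.3]
84 27 [-25.2  25.1]
88 25 [-30.4  25.9]
92 35 [-35.1  30.2]
96 33 [-38.3  33.2]
100 37 [-39.4  32.3]
104 22 [-38.2  33.2]
```

```bash
python3 -m handwheel '[2,-2,-20,0,0.2,0,0,-18,0,0.2,0,0,0,0,0.2,0,0,-4,0,0.2,0,0,-2,0,0.2,0,0,0,0,0.2]'
python3 -m handwheel '[0,0,-2,0,0.2,0,0,-2,0,0.2,0,0,0,0,0.2]'
```

```text
time: 15.4
tool_pos: [0.5718, 0.0546, 0.0534]
tool_rot: [3.14, 0.0, 1.745]
contact_force: [0.3, -0.9, 0.2]
opening: 0.0395
grip_force: 25.0
time: 15.7
tool_pos: [0.5714, 0.0547, 0.0486]
tool_rot: [-3.141, -0.0, 1.745]
contact_force: [-0.4, 0.2, -1.3]
opening: 0.0398
grip_force: 25.0
```

It has entered the pocket with no force. I'll push it down and let go.

```bash
python3 -m handwheel '[0,0,-3,0,0.2,0,0,-3,0,0.2,0,0,-2,0,0.2,0,0,-2,0,0.2,0,0,0,0,0.2]'
python3 -m handwheel '[0,0,0,0,0.2]'
```

```text
time: 16.2
tool_pos: [0.5715, 0.0547, 0.0418]
tool_rot: [3.141, 0.001, 1.745]
contact_force: [-8.5, -0.4, 25.4]
opening: 0.0398
grip_force: 25.0
time: 16.3
tool_pos: [0.5715, 0.0546, 0.0417]
tool_rot: [3.141, 0.001, 1.745]
contact_force: [-9.7, -0.7, 25.9]
opening: 0.0394
grip_force: 25.0
```

```bash
python3 -m handwheel '[0,0,0,0,0.65,0,0,0,0,0.65,0,0,0,0,0.65,0,0,30,0,0.65,0,0,40,0,0.65,0,0,30,0,0.65,-3,-43,0,-0.1,0.65,-3,-43,0,-0.1,0.65]'
python3 -m handwheel '[-3,-43,0,-0.1,0.65,-3,-43,0,-0.1,0.65,-3,-43,0,-0.1,0.65,-3,-43,0,-0.1,0.65,-3,-43,0,-0.1,0.65,-2,-43,0,-0.097,0.65,0,0,0,0,0.65,0,0,0,0,0.65]'
python3 - <<'E'
from h import *
p,d,c=cam('top');X=pts(d.astype(float),c)
print('fresh',*fit(X,.033,.043,(.3,.7,-.5,-.12),20),sep='\n ')
print('spent/fresh',*fit(X,.044,.053,(.5,.65,-.2,.2),20),sep='\n ')
print('tub',*fit(X,.035,.055,(.38,.51,.25,.40),20),sep='\n ')
p,d,c=cam('side');X=pts(d.astype(float),c)
print('fresh',*fit(X,.033,.043,(.3,.7,-.5,-.2),80),sep='\n ')
print(robot.observe()['tool_pos'])
E
```

```text
time: 17.1
tool_pos: [0.566, -0.0314, 0.1396]
tool_rot: [3.139, 0.0, 1.544]
contact_force: [-0.1, -1.0, -0.8]
opening: 0.0597
grip_force: 0.0
time: 17.9
tool_pos: [0.548, -0.2899, 0.1378]
tool_rot: [-3.14, -0.0, 0.946]
contact_force: [0.0, 1.2, 0.2]
opening: 0.0596
grip_force: 0.0
fresh
spent/fresh
 (np.int32(109), array([569.5,  57.7]), array([39.9, 28.6]), 9.7, 48.7, array([569.9,  57.8]))
tub
 (np.int32(146), array([438.2, 312.6]), array([39.8, 30.4]), 7.0, 43.2, array([438.3, 312.3]))
 (np.int32(27), array([406.6, 395.2]), array([49.3,  3.2]), 6.7, 43.5, array([405.6, 395.5]))
fresh
 (np.int32(266), array([ 545. , -336.7]), array([35.9, 41. ]), 54.8, 38.4, array([ 544. , -339.5]))
 (np.int32(301), array([ 421.8, -380.7]), array([31.9, 41.6]), 50.7, 38.6, array([ 420.9, -383. ]))
[ 0.54842823 -0.28809412  0.13821848]
```

```bash
python3 -m handwheel '[0,-24,0,0,0.65,-1,-24,0,0,0.65,0,0,-30,0,0.65,0,0,-30,0,0.65,0,0,0,0,0.65,0,0,0,0,0.65]'
```

```text
time: 18.6
tool_pos: [0.5479, -0.336, 0.079]
tool_rot: [-3.141, -0.0, 0.95]
contact_force: [0.2, -0.2, 0.1]
opening: 0.0596
grip_force: 0.0
```

```bash
python3 -m handwheel '[0,0,-30,0,0.65,0,0,-10,0,0.65,0,0,-6.5,0,0.65,0,0,0,0,0.65,0,0,0,0,0.2,0,0,0,0,0.2,0,0,0,0,0.2,0,0,0,0,0.2]' 25
python3 -m handwheel '[0,0,0,0,0.2]'
python3 -m handwheel '[0,0,30,0,0.2,0,0,40,0,0.2,0,0,40,0,0.2,4,40,0,0.1,0.2,4,40,0,0.1,0.2,4,40,0,0.1,0.2,4,40,0,0.1,0.2,5,40,0,0.1,0.2]'
python3 -m handwheel '[5,40,0,0.1,0.2,5,41,0,0.1,0.2,5,41,0,0.095,0.2,0,0,-30,0,0.2,0,0,-15,0,0.2,0,0,0,0,0.2,0,0,0,0,0.2,0,0,0,0,0.2]'
cat > hold.py <<'E'
from h import *
import sys
k=int(sys.argv[1])
s=robot.observe();print(s['tool_pos'],s['tool_rot'][2])
p,d,c=cam('side');X=pts(d.astype(float),c);w=p.min(-1)>110
a=np.deg2rad(10);e=X[...,:2]*1000-np.array([579,-14.2])
lx=e[...,0]*np.cos(a)+e[...,1]*np.sin(a); ly=-e[...,0]*np.sin(a)+e[...,1]*np.cos(a)-72*(1-k)
z=X[...,2]*1000; zb=s['tool_pos'][2]*1000-32
q=(z>zb+5)&(z<zb+27)&w&(abs(lx+2)<16)&(abs(ly+12)<15)
b=np.median(ly[q]); m=(abs(ly-b)<4)&(z>zb+4)&(z<zb+15)&(abs(lx)<30)
print('face ly',b,'-> centre off ly',b+14.3,'lx range',[np.percentile(lx[m],t) for t in(2,98)],q.sum())
E
python3 hold.py 1
```

```text
time: 19.4
tool_pos: [0.5478, -0.3376, 0.0331]
tool_rot: [3.14, 0.0, 0.948]
contact_force: [-0.4, 0.9, 4.3]
opening: 0.0397
grip_force: 25.0
time: 19.5
tool_pos: [0.5478, -0.3376, 0.0331]
tool_rot: [3.14, 0.0, 0.948]
contact_force: [-0.4, -0.0, 4.8]
opening: 0.0397
grip_force: 25.0
time: 20.3
tool_pos: [0.5682, -0.1357, 0.1421]
tool_rot: [-3.141, -0.0, 1.452]
contact_force: [1.1, -0.1, -1.0]
opening: 0.0397
grip_force: 25.0
time: 21.1
tool_pos: [0.5842, -0.0157, 0.0983]
tool_rot: [3.14, 0.001, 1.742]
contact_force: [0.6, -0.1, -0.9]
opening: 0.0399
grip_force: 25.0
[ 0.58416118 -0.0157493   0.09827854] 1.7421879421746924
face ly -15.201216345316974 -> centre off ly -0.901216345316973 lx range [np.float64(-18.699343670269368), np.float64(18.40551487356669)] 100
```

```bash
python3 -m handwheel '[-0.3,1.5,-20,0,0.2,0,0,-18,0,0.2,0,0,0,0,0.2,0,0,-4,0,0.2,0,0,-2,0,0.2,0,0,0,0,0.2]'
python3 -m handwheel '[0,0,-3,0,0.2,0,0,-2,0,0.2,0,0,0,0,0.2]'
```

```text
time: 21.75
tool_pos: [0.5835, -0.0139, 0.0539]
tool_rot: [3.141, 0.0, 1.743]
contact_force: [0.2, 0.6, -0.3]
opening: 0.0397
grip_force: 25.0
time: 22.05
tool_pos: [0.583, -0.0138, 0.048]
tool_rot: [-3.141, -0.0, 1.743]
contact_force: [-0.7, -0.7, -0.1]
opening: 0.04
grip_force: 25.0
```

```bash
python3 -m handwheel '[0,0,-3,0,0.2,0,0,-3,0,0.2,0,0,-1,0,0.2,0,0,0,0,0.2,0,0,0,0,0.2]'
python3 -m handwheel '[0,0,0,0,0.65,0,0,0,0,0.65,0,0,0,0,0.65,0,0,30,0,0.65,0,0,40,0,0.65,0,0,30,0,0.65,-18,-41,0,-0.099,0.65,-18,-41,0,-0.099,0.65]'
python3 -m handwheel '[-18,-41,0,-0.099,0.65,-18,-41,0,-0.099,0.65,-18,-41,0,-0.099,0.65,-18,-41,0,-0.099,0.65,-18,-40,0,-0.099,0.65,0,0,0,-0.099,0.65,0,0,0,-0.099,0.65,0,0,0,0,0.65]'
python3 - <<'E'
from h import *
p,d,c=cam('side');X=pts(d.astype(float),c)
print('fresh',*fit(X,.033,.043,(.3,.7,-.5,-.2),60),sep='\n ')
p,d,c=cam('top');X=pts(d.astype(float),c)
print('fresh',*fit(X,.033,.043,(.3,.7,-.5,-.2),40),sep='\n ')
print('seated',*fit(X,.044,.053,(.5,.65,-.2,.2),20),sep='\n ')
s=robot.observe();print(s['tool_pos'],s['tool_rot'][2])
E
```

```text
time: 22.55
tool_pos: [0.5834, -0.0138, 0.0428]
tool_rot: [3.141, 0.0, 1.743]
contact_force: [-4.0, 0.7, 12.7]
opening: 0.0396
grip_force: 25.0
time: 23.35
tool_pos: [0.5475, -0.096, 0.1421]
tool_rot: [3.139, 0.001, 1.544]
contact_force: [0.4, 0.2, -1.0]
opening: 0.0595
grip_force: 0.0
time: 24.15
tool_pos: [0.4568, -0.3002, 0.1409]
tool_rot: [-3.141, -0.0, 0.85]
contact_force: [-0.0, -0.6, 0.6]
opening: 0.0596
grip_force: 0.0
fresh
 (np.int32(301), array([ 421.3, -381.7]), array([32.1, 42.5]), 46.7, 38.7, array([ 421.1, -383.2]))
 (np.int32(65), array([ 487.5, -447.2]), array([15.7, 25. ]), 76.1, 38.6, array([ 486.8, -449.2]))
fresh
seated
 (np.int32(124), array([581.8, -13.1]), array([39.1, 29.5]), 10.1, 48.9, array([581.6, -13. ]))
 (np.int32(114), array([569.6,  57.4]), array([39.6, 29.4]), 9.8, 48.3, array([570.1,  57.3]))
[ 0.45717297 -0.29966228  0.14100422] 0.8546176004187791
```

```bash
python3 -m handwheel '[-17,-40,0,0,0.65,-17,-40,0,0,0.65,0,0,-30,0,0.65,0,0,-30,0,0.65,0,0,0,0,0.65,0,0,0,0,0.65]'
```

```text
time: 24.85
tool_pos: [0.4234, -0.3795, 0.0814]
tool_rot: [-3.141, -0.0, 0.854]
contact_force: [0.9, -0.4, 0.4]
opening: 0.0595
grip_force: 0.0
```

```bash
python3 -m handwheel '[0,0,-30,0,0.65,0,0,-10,0,0.65,0,0,-8.5,0,0.65,0,0,0,0,0.65,0,0,0,0,0.2,0,0,0,0,0.2,0,0,0,0,0.2,0,0,0,0,0.2]' 25
python3 -m handwheel '[0,0,0,0,0.2]'
python3 -m handwheel '[0,0,30,0,0.2,0,0,40,0,0.2,0,0,40,0,0.2,21,37,0,0.111,0.2,21,37,0,0.111,0.2,21,37,0,0.111,0.2,21,37,0,0.111,0.2,22,37,0,0.111,0.2]'
python3 -m handwheel '[22,37,0,0.111,0.2,22,37,0,0.112,0.2,22,36,0,0.112,0.2,0,0,-30,0,0.2,0,0,-15,0,0.2,0,0,0,0,0.2,0,0,0,0,0.2,0,0,0,0,0.2]'
python3 hold.py 2
```

```text
time: 25.65
tool_pos: [0.4235, -0.3802, 0.0335]
tool_rot: [3.14, 0.0, 0.852]
contact_force: [-0.2, -0.4, 3.5]
opening: 0.0399
grip_force: 25.0
time: 25.75
tool_pos: [0.4235, -0.3802, 0.0335]
tool_rot: [3.14, 0.0, 0.852]
contact_force: [0.3, -0.1, 5.6]
opening: 0.0396
grip_force: 25.0
time: 26.55
tool_pos: [0.5295, -0.1932, 0.1426]
tool_rot: [-3.141, -0.0, 1.411]
contact_force: [0.8, -0.1, -0.5]
opening: 0.0399
grip_force: 25.0
time: 27.35
tool_pos: [0.5958, -0.0853, 0.0989]
tool_rot: [3.14, 0.001, 1.741]
contact_force: [0.3, -0.9, 0.0]
opening: 0.0397
grip_force: 25.0
[ 0.59576442 -0.08530072  0.09886136] 1.7412509030794783
face ly -14.16673338523492 -> centre off ly 0.1332666147650805 lx range [np.float64(-20.06294050265626), np.float64(17.653774889140784)] 99
```

```bash
python3 -m handwheel '[0.5,0.7,-20,0.003,0.2,0,0,-18,0,0.2,0,0,0,0,0.2,0,0,-4,0,0.2,0,0,-2,0,0.2,0,0,0,0,0.2]'
python3 -m handwheel '[0,0,-3,0,0.2,0,0,-2,0,0.2,0,0,0,0,0.2]'
```

```text
time: 28.0
tool_pos: [0.5961, -0.0843, 0.0544]
tool_rot: [3.14, 0.0, 1.745]
contact_force: [0.2, 0.1, -0.5]
opening: 0.0397
grip_force: 25.0
time: 28.3
tool_pos: [0.5955, -0.084, 0.0485]
tool_rot: [-3.141, -0.0, 1.745]
contact_force: [-0.2, 0.3, -0.7]
opening: 0.0396
grip_force: 25.0
```

```bash
python3 -m handwheel '[0,0,-3,0,0.2,0,0,-3,0,0.2,0,0,-1,0,0.2,0,0,0,0,0.2,0,0,0,0,0.2]'
python3 -m handwheel '[0,0,0,0,0.65,0,0,0,0,0.65,0,0,0,0,0.65,0,0,30,0,0.65,0,0,40,0,0.65,0,0,20,0,0.4,0,0,0,-0.143,0.4,0,0,0,-0.143,0.4]'
python3 -m handwheel '[3,5,0,-0.143,0.4,3,5,0,-0.143,0.4,3,5,0,-0.143,0.4,4,6,0,-0.143,0.4,4,6,0,-0.143,0.4,4,5,0,-0.143,0.4,4,5,0,-0.143,0.4,4,6,0,-0.143,0.4]'
python3 -m handwheel '[0,0,0,-0.141,0.4,0,0,0,0,0.4,0,0,0,0,0.4]'
python3 - <<'E'
from h import *
print(robot.observe()['qpos'])
p,d,c=cam('side');X=pts(d.astype(float),c)
print('38-53',*fit(X,.044,.053,(.54,.62,-.12,.09),40),sep='\n ')
E
```

```text
time: 28.8
tool_pos: [0.5958, -0.0841, 0.0434]
tool_rot: [3.141, 0.001, 1.745]
contact_force: [-4.4, 0.8, 12.9]
opening: 0.04
grip_force: 25.0
time: 29.6
tool_pos: [0.5961, -0.0842, 0.1325]
tool_rot: [3.14, 0.0, 1.453]
contact_force: [0.2, 0.4, -0.5]
opening: 0.0408
grip_force: 0.0
time: 30.4
tool_pos: [0.6247, -0.0409, 0.1313]
tool_rot: [-3.141, 0.001, 0.309]
contact_force: [0.1, -0.7, 0.4]
opening: 0.0367
grip_force: 0.0
time: 30.7
tool_pos: [0.6245, -0.0411, 0.1314]
tool_rot: [-3.141, 0.001, 0.178]
contact_force: [-0.4, -0.6, 0.5]
opening: 0.0368
grip_force: 0.0
[-1.88041435e-01  6.21596070e-01  1.37438944e+00 -1.25563368e-04
  1.14619569e+00  1.20519641e+00]
38-53
 (np.int32(131), array([564.4,  65.2]), array([40. , 52.4]), 9.4, 48.5, array([563.8,  59. ]))
 (np.int32(128), array([579.1, -11.9]), array([43.4, 34.4]), 15.4, 48.8, array([576.8, -14.6]))
 (np.int32(166), array([590.9, -84.8]), array([41. , 37.9]), 11.9, 48.7, array([591. , -86.5]))
```

All three cassettes sit at the seated height. Next I grip the lever2 knob and swing it along its arc.

```bash
python3 -m handwheel '[0,0,-30,0,0.4,0,0,-20,0,0.4,0,0,-6,0,0.4,0,0,0,0,0.4,0,0,0,0,0.05,0,0,0,0,0.05,0,0,0,0,0.05,0,0,0,0,0.05]' 8
python3 -m handwheel '[0,0,0,0,0.05]'
```

```text
time: 31.55
tool_pos: [0.6252, -0.041, 0.0766]
tool_rot: [3.141, -0.002, 0.174]
contact_force: [0.5, 1.5, 1.9]
opening: 0.011
grip_force: 8.0
time: 31.65
tool_pos: [0.6252, -0.041, 0.0765]
tool_rot: [3.141, -0.002, 0.174]
contact_force: [1.0, 0.6, 2.3]
opening: 0.0115
grip_force: 8.0
```

```bash
python3 -m handwheel '[1,-8.4,0,0,0.05,-1.2,-9.3,0,0,0.05,-3.6,-8.7,0,0,0.05,-5.7,-7.5,0,0,0.05,-7.5,-5.7,0,0,0.05,-6.9,-3,0,0,0.05,-4.9,-1.2,0,0,0.05,0,0,0,0,0.05]'
python3 -m handwheel '[0,0,0,0,0.05,0,0,0,0,0.05]'
```

```text
time: 32.45
tool_pos: [0.5961, -0.0846, 0.0758]
tool_rot: [-3.141, -0.002, 0.173]
contact_force: [5.8, 5.2, -1.3]
opening: 0.0113
grip_force: 8.0
time: 32.65
tool_pos: [0.5962, -0.0846, 0.0758]
tool_rot: [-3.142, -0.002, 0.174]
contact_force: [4.8, 5.2, 0.9]
opening: 0.0115
grip_force: 8.0
```

```bash
python3 -m handwheel '[0,0,0,0,0.4,0,0,0,0,0.4,0,0,0,0,0.4,0,0,30,0,0.4,0,0,25,0,0.4,5,38,0,0,0.4,6,38,0,0,0.4,5,39,0,0,0.4]'
python3 -m handwheel '[0,0,0,0,0.4,0,0,0,0,0.4,0,0,-30,0,0.4,0,0,-19,0,0.4,0,0,-6,0,0.4,0,0,0,0,0.4,0,0,0,0,0.05,0,0,0,0,0.05]'
python3 -m handwheel '[0,0,0,0,0.05,0,0,0,0,0.05,0,0,0,0,0.05]'
```

```text
time: 33.45
tool_pos: [0.6118, 0.0305, 0.1309]
tool_rot: [3.141, 0.0, 0.172]
contact_force: [0.3, 0.2, -0.3]
opening: 0.0366
grip_force: 0.0
time: 34.25
tool_pos: [0.6126, 0.0297, 0.077]
tool_rot: [3.141, -0.002, 0.173]
contact_force: [-0.7, 0.1, -0.3]
opening: 0.0253
grip_force: 0.0
time: 34.55
tool_pos: [0.6124, 0.0302, 0.0765]
tool_rot: [3.141, -0.002, 0.174]
contact_force: [0.3, 1.1, 1.9]
opening: 0.0113
grip_force: 8.0
```

Now the same arc for lever1, and then I move to the lever0 knob at (600.1,99.5).

```bash
python3 -m handwheel '[1,-8.4,0,0,0.05,-1.2,-9.3,0,0,0.05,-3.6,-8.7,0,0,0.05,-5.7,-7.5,0,0,0.05,-7.5,-5.7,0,0,0.05,-6.9,-3,0,0,0.05,-4.9,-1.2,0,0,0.05,0,0,0,0,0.05]'
python3 -m handwheel '[0,0,0,0,0.4,0,0,0,0,0.4,0,0,0,0,0.4,0,0,30,0,0.4,0,0,25,0,0.4,5,38,0,0,0.4,6,38,0,0,0.4,5,38,0,0,0.4]'
python3 -m handwheel '[0,0,0,0,0.4,0,0,0,0,0.4,0,0,-30,0,0.4,0,0,-19,0,0.4,0,0,-6,0,0.4,0,0,0,0,0.4,0,0,0,0,0.05,0,0,0,0,0.05]'
python3 -m handwheel '[0,0,0,0,0.05,0,0,0,0,0.05,0,0,0,0,0.05]'
```

```text
time: 35.35
tool_pos: [0.5834, -0.0136, 0.0759]
tool_rot: [3.141, -0.002, 0.174]
contact_force: [4.0, 2.9, -1.6]
opening: 0.0116
grip_force: 8.0
time: 36.15
tool_pos: [0.599, 0.101, 0.1309]
tool_rot: [3.141, 0.0, 0.173]
contact_force: [0.4, -0.4, -0.0]
opening: 0.0372
grip_force: 0.0
time: 36.95
tool_pos: [0.5998, 0.1, 0.077]
tool_rot: [3.141, -0.002, 0.173]
contact_force: [-0.4, 0.1, -0.2]
opening: 0.025
grip_force: 0.0
time: 37.25
tool_pos: [0.5996, 0.1004, 0.0765]
tool_rot: [3.141, -0.002, 0.174]
contact_force: [1.0, 0.7, 2.8]
opening: 0.0115
grip_force: 8.0
```

```bash
python3 -m handwheel '[1,-8.4,0,0,0.05,-1.2,-9.3,0,0,0.05,-3.6,-8.7,0,0,0.05,-5.7,-7.5,0,0,0.05,-7.5,-5.7,0,0,0.05,-6.9,-3,0,0,0.05,-4.9,-1.2,0,0,0.05,0,0,0,0,0.05]'
python3 -m handwheel '[0,0,0,0,0.4,0,0,0,0,0.4,0,0,0,0,0.4,0,0,30,0,0.4,0,0,30,0,0,-39,-15,0,0,0,-39,-15,0,0,0,-39,-15,0,0,0]'
python3 -m handwheel '[-39,-15,0,0,0,-39,-15,0,0,0,0,0,0,0,0,0,0,0,0,0]'
python3 - <<'E'
from h import *
p,d,c=cam('top');X=pts(d.astype(float),c)
print('cas',*fit(X,.044,.053,(.54,.63,-.12,.1),10),sep='\n ')
print('arms',*fit(X,.054,.084,(.54,.63,-.12,.12),5),sep='\n ')
print('tub',*fit(X,.035,.055,(.38,.51,.25,.40),20),sep='\n ')
a=p[150:300,270:390]
p,d,c=cam('side');b=p[205:315,290:435]
a=cv2.resize(a,None,fx=3,fy=3,interpolation=2); b=cv2.resize(b,None,fx=2.9,fy=2.9,interpolation=2)
o=np.zeros((450,800,3),np.uint8); o[:450,:360]=a; o[:b.shape[0],370:370+b.shape[1]]=b
cv2.imwrite('pics/z4.png',o)
E
```

```text
time: 38.05
tool_pos: [0.5707, 0.0571, 0.076]
tool_rot: [-3.141, -0.003, 0.173]
contact_force: [5.7, 7.1, -0.6]
opening: 0.0116
grip_force: 8.0
time: 38.85
tool_pos: [0.4514, 0.0109, 0.1356]
tool_rot: [3.141, 0.001, 0.174]
contact_force: [0.5, -1.3, 0.0]
opening: 0.0091
grip_force: 0.0
time: 39.25
tool_pos: [0.375, -0.019, 0.1361]
tool_rot: [3.141, -0.001, 0.172]
contact_force: [0.8, -0.7, -0.4]
opening: 0.0003
grip_force: 0.0
cas
 (np.int32(29), array([608.4, -81.4]), array([ 9.1, 28.7]), 25.1, 49.5, array([607.6, -80.6]))
 (np.int32(51), array([588.6, -84.4]), array([27.2, 30.2]), 12.8, 48.2, array([584.7, -87.5]))
 (np.int32(34), array([595.6, -10.7]), array([12. , 29.2]), 7.2, 48.0, array([595.7, -11.4]))
 (np.int32(33), array([584. ,  59.7]), array([11.8, 26. ]), 0.0, 48.0, array([584.2,  58.3]))
 (np.int32(44), array([571.7, -14.8]), array([18.6, 29.5]), 10.9, 48.1, array([570.9, -16.2]))
 (np.int32(47), array([561.9,  50.2]), array([18.7, 28.7]), 35.8, 47.9, array([561.1,  52.2]))
arms
 (np.int32(81), array([591.9, -65.3]), array([18. , 48.8]), 8.8, 60.5, array([592. , -65.4]))
 (np.int32(77), array([578.2,   5.8]), array([17.7, 48.5]), 3.8, 60.9, array([579.6,   6.6]))
 (np.int32(74), array([567.1,  75.8]), array([15.4, 46.8]), 5.4, 60.2, array([567. ,  76.7]))
tub
 (np.int32(146), array([438.2, 312. ]), array([39.7, 30.6]), 6.4, 43.2, array([438.2, 312.3]))
 (np.int32(22), array([412.7, 396.7]), array([31.7,  2.8]), 6.1, 48.5, array([413.4, 396.7]))
```

View pics/z4.png

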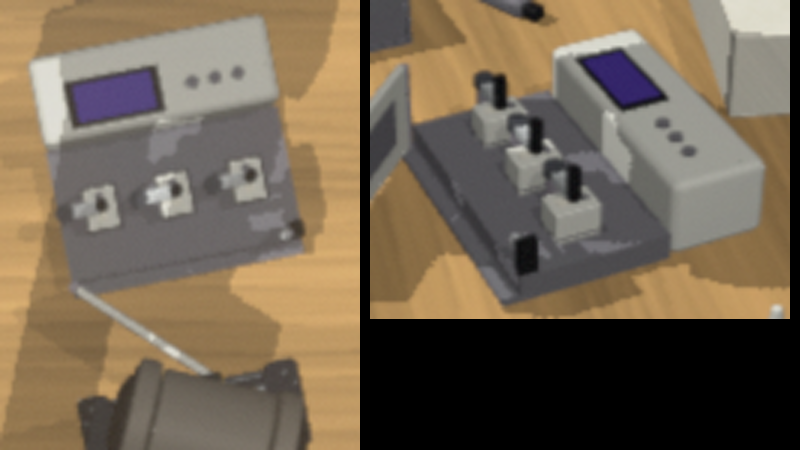

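All three cassettes are seated with their levers shut, and the spent one is in the tub. Next is the door.

```bash
python3 -m handwheel '[0,0,-35,0,0,0,0,-36,0,0,0,0,0,0,0,0,0,0,0,0]'
python3 -m handwheel '[13,-6,0,0,0,13,-6,0,0,0,13,-6,0,0,0,13,-6,0,0,0,13,-6,0,0,0,13,-6,0,0,0,13,-6,0,0,0,10,-5,0,0,0]'
python3 -m handwheel '[8,-3,0,0,0,6,-2,0,0,0,5,-2,0,0,0,5,-2,0,0,0,0,0,0,0,0,0,0,0,0,0]'
```

```text
time: 39.75
tool_pos: [0.3757, -0.0183, 0.0648]
tool_rot: [-3.141, 0.002, 0.174]
contact_force: [0.7, -0.1, 0.5]
opening: 0.0007
grip_force: 0.0
time: 40.55
tool_pos: [0.4784, -0.066, 0.0668]
tool_rot: [3.14, -0.003, 0.174]
contact_force: [0.4, 0.1, 1.1]
opening: 0.0006
grip_force: 0.2
time: 41.15
tool_pos: [0.5005, -0.0745, 0.0648]
tool_rot: [3.141, -0.0, 0.174]
contact_force: [0.1, 0.2, -0.1]
opening: 0.0004
grip_force: 0.0
```

```bash
python3 -m handwheel '[2,0.4,0,0,0,2,0.4,0,0,0,2,0.4,0,0,0,1,0,0,0,0,0,0,0,0,0,0,0,0,0,0]'
python3 -m handwheel '[1,0,0,0,0,1,0,0,0,0,0,0,0,0,0]'
```

```text
time: 41.75
tool_pos: [0.5069, -0.0733, 0.0647]
tool_rot: [-3.141, 0.001, 0.174]
contact_force: [-5.8, -2.2, 3.1]
opening: 0.0002
grip_force: 2.3
time: 42.05
tool_pos: [0.507, -0.0732, 0.0646]
tool_rot: [-3.14, 0.005, 0.174]
contact_force: [-11.5, -2.9, 8.8]
opening: 0.0007
grip_force: 6.2
```

```bash
python3 -m handwheel '[2,0.3,0,0,0,1,0,0,0,0,0,0,0,0,0]'
python3 - <<'E'
from h import *
for n in('top','side'):
    p,d,c=cam(n);X=pts(d.astype(float),c)
    m=(X[...,2]>.084)&(X[...,2]<.096)&(X[...,0]>.45)&(X[...,0]<.56)&(X[...,1]>-.15)&(X[...,1]<.11)
    q=X[m][:,:2]*1000; print(n,len(q)); 
    if len(q)>10:
        v=cv2.fitLine(q.astype(np.float32),cv2.DIST_HUBER,0,.01,.01).ravel();print(v,np.degrees(np.arctan2(v[1],v[0])))
E
```

```text
time: 42.35
tool_pos: [0.5071, -0.0732, 0.0646]
tool_rot: [-3.139, 0.011, 0.175]
contact_force: [-23.8, -7.1, 15.9]
opening: 0.0003
grip_force: 12.1
top 63
[ 1.5467271e-01 -9.8796576e-01  4.9831738e+02  5.3642033e+01] -81.10218
side 26
[   0.5264511    -0.85020536  513.1061     -106.55165   ] -58.234013
```

The door has hit a hard stop and looks seated. I'll back off and check that it stays shut.

```bash
python3 -m handwheel '[-6,-1,0,0,0,-20,-3,0,0,0,-30,-5,0,0,0,-30,-5,0,0,0,-10,0,45,0,0,0,0,45,0,0,0,40,40,0,0,-20,45,0,0,0]'
python3 -m handwheel '[0,45,0,0,0,0,45,0,0,0,0,45,0,0,0,0,0,0,0,0,0,0,0,0,0]'
python3 - <<'E'
from h import *
o=np.zeros((450,800,3),np.uint8)
for n in('top','side'):
    p,d,c=cam(n);X=pts(d.astype(float),c)
    m=(X[...,2]>.084)&(X[...,2]<.096)&(X[...,0]>.45)&(X[...,0]<.56)&(X[...,1]>-.15)&(X[...,1]<.09)
    q=X[m][:,:2]*1000; print(n,len(q))
    if len(q)>10:
        v=cv2.fitLine(q.astype(np.float32),cv2.DIST_HUBER,0,.01,.01).ravel();print(v,np.degrees(np.arctan2(v[1],v[0])))
    if n=='top': o[:450,:360]=cv2.resize(p[150:300,270:390],None,fx=3,fy=3,interpolation=2); print(fit(X,.035,.055,(.38,.51,.25,.40),20))
    else: b=cv2.resize(p[205:315,290:435],None,fx=2.9,fy=2.9,interpolation=2); o[:b.shape[0],370:370+b.shape[1]]=b
cv2.imwrite('pics/z5.png',o)
E
```

```text
time: 43.25
tool_pos: [0.4015, -0.0074, 0.1949]
tool_rot: [3.137, -0.014, 0.17]
contact_force: [0.7, 1.4, -0.5]
opening: 0.0006
grip_force: 0.0
time: 43.75
tool_pos: [0.3965, 0.1296, 0.1902]
tool_rot: [-3.142, -0.001, 0.177]
contact_force: [-0.2, -0.6, 0.0]
opening: 0.0007
grip_force: 0.0
top 208
[ 1.7539120e-01 -9.8449880e-01  5.1161929e+02 -2.3409803e+01] -79.898575
[(np.int32(147), array([438.7, 312.3]), array([38.9, 31.9]), 6.9, 43.1, array([438.3, 311.8])), (np.int32(22), array([410.7, 396.9]), array([35.6,  3.3]), 9.0, 42.3, array([410.5, 396.4]))]
side 271
[ 1.7987046e-01 -9.8369032e-01  5.0818112e+02 -3.1317795e+01] -79.63778
```

View pics/z5.png

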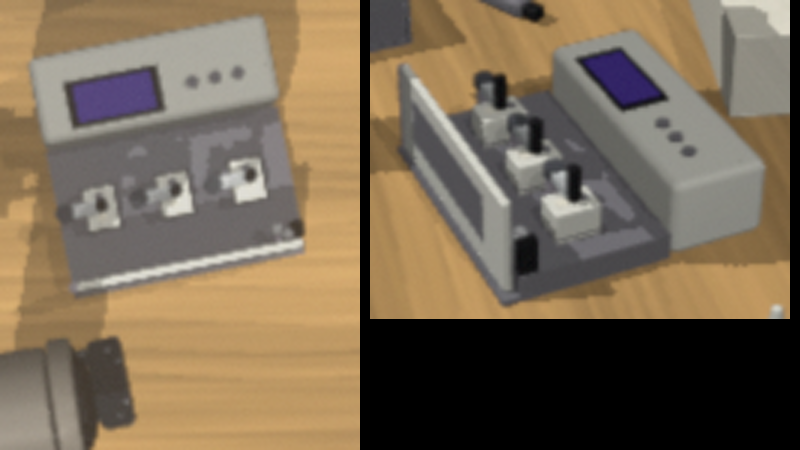

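The door is shut along the reader's front at -80°, in line with the reader. The cassettes are in, the levers are shut, and the arm is clear.

```bash
python3 -c "
from cell import robot
print(robot.hand_in())"
```

```text
the job is handed in; nothing more can be done
None
```

I've handed the job in: the one spent cassette is in the tub, all three fresh cassettes are seated with their levers shut, and the guard door is shut; the hand-in returned no verdict.

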